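# Count to the third stall and push the spice pot in

### The job

With closed fingers, count along the aluminium rail of the spice-pot rack from the end that carries the spring clip: touch the top of the rail behind the middle of the first gap, then the second, then the third, and do not touch the rail at the fourth. Then push the lone spice pot, the one that is not stacked, along the ledge into that third gap until it rests upright against the stop plate. Do not lift or tip the pot, and leave the other things undisturbed.

Things in the scene. Friction and masses are not known exactly. Their poses are not given: they have to be found in the camera images.
- rack: Fixed steel rack, four gaps side by side, mouths towards the robot. Origin on the ledge under the middle of the front face of the 30 mm high stop plate that closes the gaps' backs. x points into the gaps, y along the rack, z up. Gaps centred at y = -90, -30, 30, 90 mm, 54-56 mm wide, without floors (the pot slides on the ledge).
- rack_mouth (a point): Point on the ledge at the rack's front, mid-way along y, at rack x = -48 mm, level with the dividers' noses. Five dividers 30 mm high, 4 mm thick (rounded noses 6 mm), at rack y = -120, -60, 0, 60, 120 mm, run from here back to the stop plate.
- rail_mid (a point): Middle of the top of the aluminium rail that runs along y behind the stop plate: rack x = 10 mm, y = 0, 45 mm above the ledge. The rail is 300 mm long, 12 mm wide, flat on top, rigid.
- rail_a: Section of the rail's top face; 34 mm long (along the rack's y), 12 mm wide, its origin in the middle of its top face, 45 mm above the ledge. Fixed to the rack and flush with the rest of the rail. It lies behind the middle of the gap at rack y = -90 mm.
- rail_b: Section of the rail's top face; 34 mm long (along the rack's y), 12 mm wide, its origin in the middle of its top face, 45 mm above the ledge. Fixed to the rack and flush with the rest of the rail. It lies behind the middle of the gap at rack y = -30 mm.
- rail_c: Section of the rail's top face; 34 mm long (along the rack's y), 12 mm wide, its origin in the middle of its top face, 45 mm above the ledge. Fixed to the rack and flush with the rest of the rail. It lies behind the middle of the gap at rack y = 30 mm.
- rail_d: Section of the rail's top face; 34 mm long (along the rack's y), 12 mm wide, its origin in the middle of its top face, 45 mm above the ledge. Fixed to the rack and flush with the rest of the rail. It lies behind the middle of the gap at rack y = 90 mm.
- clip: Fixed dark steel spring clip sitting on one end of the rail (rack y = +142 or -142 mm) holding a grey round silicone lid (62 mm across) that slants from the rail down to the ledge on the side away from the robot. Clip 20 mm wide along the rail, top 64 mm above the ledge. Origin on the ledge below the rail. The gap next to it is the first gap. The other end of the rail has only a low black cap.
- pot_mid (a point): The lone spice pot: loose white ceramic cylinder with a snug flat lid, 44 mm in diameter (lid 42 mm), 40 mm high, about 110 g, standing on the ledge in front of the gaps' mouths. This point is its centre, half-way up (20 mm above the ledge). Pushed home in a gap its centre lies 22 mm in front of the stop plate (rack x = -22 mm).
- pot_low_mid (a point): The lower of two other pots of the same make and size, stacked in two tiers to the robot's right; bystander. Point at its centre, half-way up.
- pot_high_mid (a point): The upper pot of that stack (top of the stack 80 mm above the ledge); bystander. Point at its centre, half-way up.
- spoon: Steel teaspoon, 140 mm long, lying on the ledge to the right of the rack; bystander.
- diffuser: Flat round aluminium heat diffuser, 130 mm across, 6 mm thick, with a flat handle 65 mm long (top 6 mm above the ledge), on the ledge to the left of the rack; bystander. Origin at the centre of its underside.
Mind the look-alikes: they are no part of the job. Leave any orange or pink look-alike of the part that bears pot_mid alone. Several things have the shape of the clip; the one meant has the colours described above.

How it is judged:
By the outcome, as a careful person would: the job done as asked, in the order asked, and still so for the second after the job is handed in, with the robot touching nothing.
It also fails if it takes over 59 s, if anything falls off the work surface, if the arm or the gripper's body presses on something with over 40 N, if the wrist force passes 120 N, or if a joint passes its speed limit or range.

### The arm

A 6-joint arm with a two-finger parallel gripper is mounted at the origin on the work surface. World frame = base frame: x ahead of the robot, y to its left, z up, the work surface at z = 0. Lengths are in m, angles in degrees, forces in N, time in s.
With the tool pointing down it reaches from about 0.3 to 0.775 m from the base axis. Payload 14.6 kg.
Tool frame: the origin (TCP) lies between the finger pads; the fingertips stand 14 mm ahead of it and the grasp point (between the pads) lies 5 mm behind it; y points along the fingers, z is the direction in which the jaws open and shut, and the axes are right-handed (so a half turn about y gives the same grasp; the last joint's range is limited). The gripper opens to 85 mm and grips with 20 to 120 N. Pads are 22 mm wide; open, the fingers measure 114 mm over their backs; the gripper's body (76 mm by 85 mm) begins 54 mm behind the grasp point. The pads swing forward as they close: fully open they stand 13 mm farther back than shut.
Start: joints at [60.183, 17.183, 87.147, -0, 75.671, -3.816], TCP at [0.241, 0.494, 0.245] pointing down, gripper open.
Joint ranges: [-173.82, 173.82], [-45.26, 126.66], [13.44, 144.39], [-59.66, 239.66], [0, 175.72], [-146.38, 146.38]. Speed limits (degrees/s): [127.2, 127.2, 147.25, 180, 180, 180].

### API

Orientations are given as a 3x3 rotation matrix whose columns are the frame's x, y, z axes.
In Python, from workcell import telemetry, vision, workorder gives the robot as it stands. The module is installed in compiled form; this text tells all that it offers.
- The arm moves only by the tool arm_command, never from a script. Its argument "steps" is a list of rows, each a list of 4 numbers: the shift along the tool's x, y, z in mm, then the turn about the tool's y in degrees. A call has 1 to 10 rows; each row is the pose to reach, as a shift and turn from the pose commanded when the call began, along the tool's axes at that moment; what a row does not reach only later rows make up. A row lasts 1/8 s, in which the tool goes at most 62.5 mm and 10.7 degrees, less where a joint would pass 70% of its speed; a pose out of reach is approached as far as the arm can. A call with a gripper value outside its range is refused whole. "hand" is the finger opening in mm, from 0 to 85.4, set as the call begins (left out, the last holds). The fingers move at their own pace and stop on an object; "grip_force" is the grip in N (left out, the last holds). Time passes only in rows, so rows that repeat a pose let the fingers close. It gives the time, the measured TCP pose, the force and the opening at its end, in the units of the state.
- telemetry.read_state(): the state, without advancing time (a new reading comes with each control period).
- vision.camera(name): name is "scene" or "top" or "wrist"; returns (picture, depth): 384x512x3 uint8, blue, green, red; 384x512 float32, m along the optical axis (not along the pixel's ray), 0 where there is no reading.
- vision.get_calibration(name): a dict with "fx", "fy", "cx", "cy" (pixels), "position" and "rotation" of the camera in the world; the wrist camera has in their place "hand_eye" (4x4, takes a point from camera to tool coordinates, whose origin is the TCP and whose axes are the tool frame's). Camera axes: x right, y down, z forward; pixel columns grow to the right and rows downward; lengths in m; the calibration is good to about 2 mm. A picture is of the moment at which its call begins: read the wrist's pose just before it. get_calibration takes no time and is no camera call.
- workorder.job_done(): hands the job in, once; it reports no verdict.
The state is a dict: "time_s": time; "joint_pos": joint angles; "dq": joint speeds; "joint_efforts": joint torques, N m; "eef_pos": TCP position; "orientation": TCP orientation; "ft_force": force on the tool from outside, world axes, zero at the start; "torque": the same for the moment, N m; "finger_gap": finger opening in m.
Only numpy, scipy, OpenCV 4.12 (cv2) and the standard library are available. Lean on these libraries where they do the work, as an engineer would, in place of code of your own. Each camera call takes 0.05 s, during which the arm holds its last target.

## Working session

There is one attempt and no reset: what is moved stays moved. The work goes in short steps, Python scripts to look and compute and a tool call to move; the robot and the scene stay as the last step left them, time stands still between calls to the robot, and variables do not carry over. Pictures are saved under pics/ and viewed, and the job is handed in when it is done.

Besides the shell and the picture viewer there is one more tool, called after "Emit:" as name([rows], argument=value, ...), one row to a line, values as JSON. arm_command: Moves the arm, as the interface text tells. Its arguments: {"type":"object","properties":{"steps":{"type":"array"},"hand":{"type":"number"},"grip_force":{"type":"number"}},"required":["steps"]}

```bash
mkdir -p pics; cat > h.py <<'E'
import numpy as np, cv2
from workcell import telemetry, vision, workorder
def snap(name, tag):
    s=telemetry.read_state(); im,d=vision.camera(name)
    cv2.imwrite(f'pics/{tag}.png',im); np.savez(f'pics/{tag}.npz',im=im,d=d,p=s['eef_pos'],R=s['orientation'])
    return im,d,s
def world(name,tag,u,v,depth=None):
    z=np.load(f'pics/{tag}.npz'); c=vision.get_calibration(name)
    d=z['d'][int(round(v)),int(round(u))] if depth is None else depth
    p=np.array([(u-c['cx'])/c['fx']*d,(v-c['cy'])/c['fy']*d,d])
    if 'hand_eye' in c:
        H=np.array(c['hand_eye']); p=H[:3,:3]@p+H[:3,3]; return z['R']@p+z['p']
    return np.array(c['rotation'])@p+np.array(c['position'])
def cloud(name,tag):
    z=np.load(f'pics/{tag}.npz'); c=vision.get_calibration(name); d=z['d']
    v,u=np.mgrid[0:384,0:512]
    p=np.stack([(u-c['cx'])/c['fx']*d,(v-c['cy'])/c['fy']*d,d],-1)
    if 'hand_eye' in c:
        H=np.array(c['hand_eye']); p=p@H[:3,:3].T+H[:3,3]; return p@z['R'].T+z['p']
    return p@np.array(c['rotation']).T+np.array(c['position'])
E
python3 - <<'E'
from h import *
a,_,s=snap('top','t0'); snap('scene','s0')
print(s)
E
```

```text
{'time_s': 0.0, 'joint_pos': array([ 6.01833227e+01,  1.72178371e+01,  8.71829104e+01, -1.07640758e-03,
        7.56683218e+01, -3.81552748e+00]), 'dq': array([ 0.00369167, -0.07001453, -0.05117803,  0.10312143, -0.14773558,
       -0.07378058]), 'joint_efforts': array([-1.51927299e-03, -5.43504918e+01, -3.61793518e+01, -1.10413607e-04,
        4.05296101e-03,  4.80222070e-05]), 'eef_pos': array([0.24100475, 0.49413398, 0.24468088]), 'orientation': array([[ 8.98787274e-01, -5.83607054e-04,  4.38384643e-01],
       [-4.38385027e-01, -1.05495536e-03,  8.98786657e-01],
       [-6.20620038e-05, -9.99999273e-01, -1.20402505e-03]]), 'ft_force': array([-0.05274113,  0.68384575,  0.57192475]), 'torque': array([ 0.00308186, -0.0344798 , -0.04588911]), 'finger_gap': 0.08537905968026191}
```

View pics/t0.png

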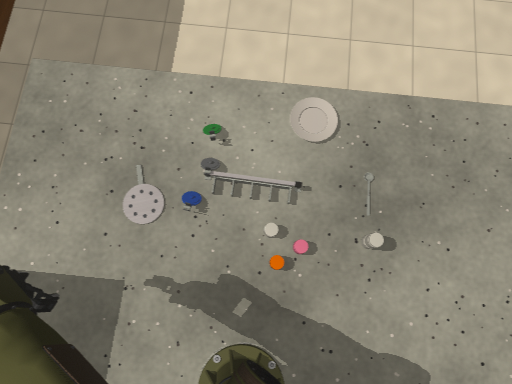

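View pics/s0.png

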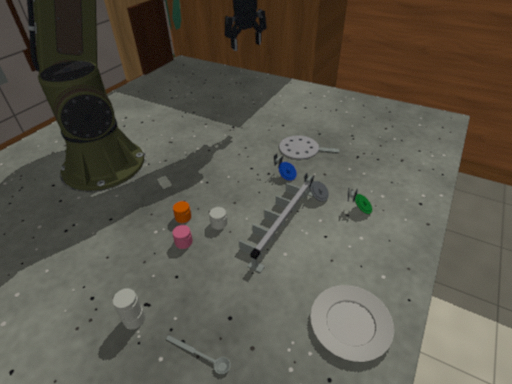

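The top view shows the rack at about (208,175) to (300,185). There are three clip shapes: grey lid (209,164) on the rail's left end, blue (192,199) and green (212,130), both free-standing. The grey one fits. Among the pots, white (271,230) is the lone one, pink (301,246) and orange (277,262) are look-alikes, and the stack is at (375,241). I'll confirm in an enlarged crop.

```bash
python3 - <<'E'
from h import *
im=cv2.imread('pics/t0.png'); cv2.imwrite('pics/t0c.png',cv2.resize(im[110:280,175:325],None,fx=4,fy=3.5*4/3.5*0.88,interpolation=cv2.INTER_CUBIC)[:600])
im=cv2.imread('pics/s0.png'); cv2.imwrite('pics/s0c.png',cv2.resize(im[130:290,160:380],None,fx=3.5,fy=3.5,interpolation=cv2.INTER_CUBIC))
P=cloud('top','t0')
for u,v in [(215,173),(254,180),(295,184),(208,175),(298,184),(271,230),(209,162),(250,220)]: print(u,v,P[v,u].round(4))
c=vision.get_calibration('top');print(c)
# rail points: z 0.035-0.055 region
m=(P[...,2]>0.04)&(P[...,2]<0.05); m[:, :200]=0; m[:,305:]=0; m[:168]=0; m[200:]=0
q=P[m]; print(len(q), q.min(0),q.max(0))
mean=q[:,:2].mean(0); U,S,V=np.linalg.svd(q[:,:2]-mean); print(mean,V[0],S)
t=(q[:,:2]-mean)@V[0]; print(t.min(),t.max(), np.median(q[:,2]))
# pot
m=(P[...,2]>0.035)&(P[...,2]<0.046); m[:, :255]=0; m[:,287:]=0; m[:218]=0; m[244:]=0
q=P[m]; print(len(q),(q.min(0)+q.max(0))/2, q.max(0)-q.min(0))
E
```

```text
215 173 [0.6125 0.1495 0.0472]
254 180 [0.6041 0.0268 0.0438]
295 184 [ 0.6042 -0.1005  0.0476]
208 175 [0.6047 0.1707 0.0437]
298 184 [ 0.6064 -0.1102  0.0428]
271 230 [ 0.4555 -0.0407  0.0419]
209 162 [0.6491 0.1745 0.0364]
250 220 [0.4847 0.0263 0.0013]
{'fx': 356.7694940326185, 'fy': 356.7694940326185, 'cx': 254.13383336457207, 'cy': 190.48825304943296, 'position': array([0.32448525, 0.00351271, 1.11532864]), 'rotation': array([[ 0.10643355, -0.96872626,  0.22414579],
       [-0.99429795, -0.10518684,  0.01753058],
       [ 0.00659485, -0.22473354, -0.97439794]])}
396 [ 0.59789391 -0.11929723  0.04010178] [0.62952305 0.17902847 0.04993651]
[0.60946486 0.0218771 ] [-0.02895355 -0.99958076] [1.69664562 0.08165722]
-0.15745766897547972 0.14129455689308176 0.04512295233262009
148 [ 0.45875799 -0.04176433  0.04056497] [0.03784915 0.03986598 0.00999222]
```

View pics/t0c.png

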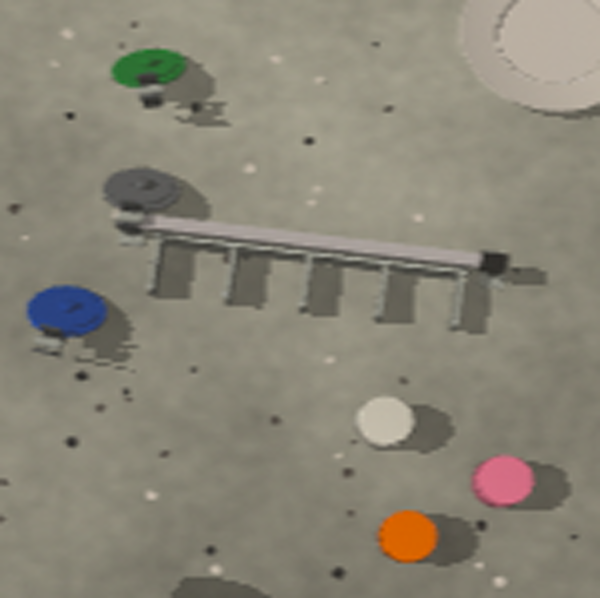

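View pics/s0c.png

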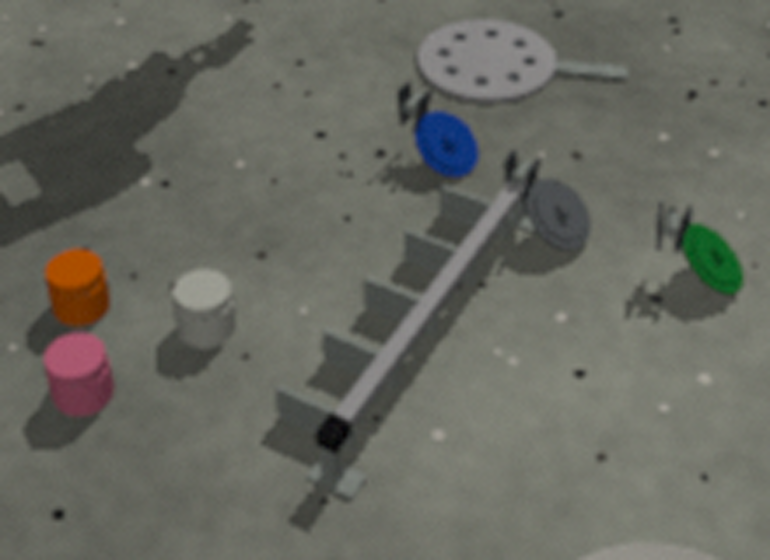

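The crop confirms that the grey lid and dark clip sit on the left (+y) end of the rail, with the black cap on the right. The rack's axes lie close to the world's, so the first three gaps are at rack y = +90, +30 and -30, and the target is y = -30. The lone white pot is at about (0.456,-0.041). Next I'll close the fingers and go to a survey pose.

Emit:
arm_command([
  [50,-6,-34,-3],
  [100,-12,-68,-6],
  [150,-18,-102,-9],
  [200,-25,-136,-12],
  [250,-32,-170,-15],
  [300,-40,-204,-18],
  [350,-48,-238,-21],
  [400,-52,-265,-23],
  [427,-55,-286,-24.3],
  [427,-55,-286,-24.3],
], hand=0, grip_force=20)

```text
time_s: 1.35
eef_pos: [0.5001, 0.0483, 0.2998]
orientation: [[0.999, -0.001, 0.032], [-0.032, -0.0, 0.999], [-0.001, -1.0, -0.0]]
ft_force: [-1.0, 0.4, -0.0]
finger_gap: 0.0001
```

```bash
python3 - <<'E'
from h import *
a,_,s=snap('wrist','w0'); print(s['eef_pos'],s['orientation'],s['ft_force'],s['finger_gap'])
print(vision.get_calibration('wrist'))
cv2.imwrite('pics/w0b.png',cv2.resize(a,None,fx=1.5,fy=1.5))
E
```

```text
[0.50007548 0.04828614 0.29981528] [[ 9.99473338e-01 -8.56092314e-04  3.24393717e-02]
 [-3.24395328e-02 -1.75000577e-04  9.99473685e-01]
 [-8.49964831e-04 -9.99999618e-01 -2.02679646e-04]] [-1.00495619  0.3517005  -0.04454437] 0.00012107277910145677
{'fx': 342.76631143844793, 'fy': 342.76631143844793, 'cx': 257.3920892010298, 'cy': 191.0648298933368, 'hand_eye': array([[-2.66958761e-05,  9.46980558e-01,  3.21290870e-01,
        -8.32312309e-02],
       [-4.89158424e-04, -3.21290844e-01,  9.46980440e-01,
        -1.28862326e-01],
       [ 9.99999880e-01, -1.31881663e-04,  4.71800658e-04,
         4.28182979e-04],
       [ 0.00000000e+00,  0.00000000e+00,  0.00000000e+00,
         1.00000000e+00]])}
```

View pics/w0b.png

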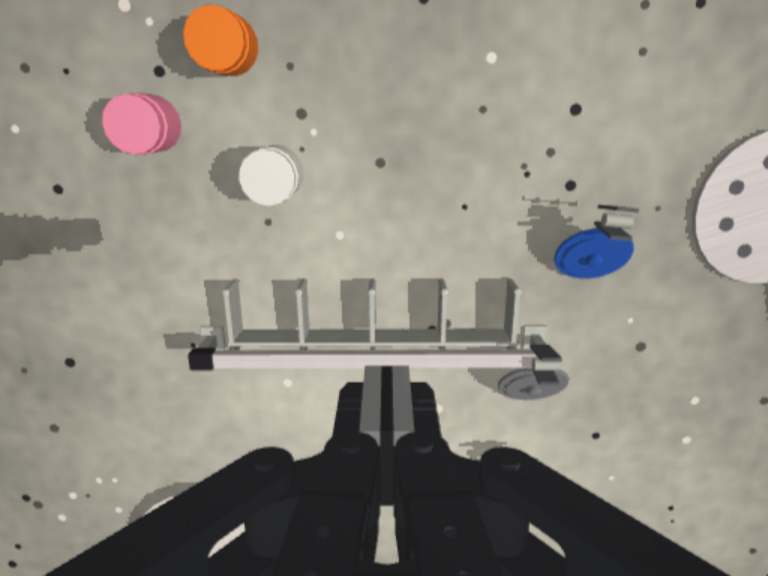

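The wrist view (1.5x) shows the rail from the black cap (200,358) to the clip (540,355). The divider tops are at about u = 228, 302, 373, 444 and 515, and the white pot's top is at (268,177). I'll measure these with known heights.

```bash
cat >> h.py <<'E'
def ray(tag,u,v,zw,name='wrist'):
    a=world(name,tag,u,v,0.1); b=world(name,tag,u,v,0.5); t=(zw-a[2])/(b[2]-a[2]); return a+t*(b-a)
E
python3 - <<'E'
from h import *
im=cv2.imread('pics/w0.png')
cv2.imwrite('pics/w0c.png',cv2.resize(im[170:270,115:385],None,fx=2.9,fy=2.9,interpolation=cv2.INTER_CUBIC))
P=cloud('wrist','w0')
m=(P[...,2]>0.04)&(P[...,2]<0.05); m[:225]=0; m[248:]=0; m[:,135:]&=True; m[:,:142]=0; m[:,345:]=0
g=im.min(2)>120; m&=g
q=P[m]; A=np.polyfit(q[:,1],q[:,0],1); print('rail fit x=a*y+b',A,len(q),np.median(q[:,2]),q.min(0),q.max(0))
m=(P[...,2]>0.024)&(P[...,2]<0.034); m[:190]=0;m[225:]=0; m[:,360:]=0;m[:,120:130]=0
n,l,st,c=cv2.connectedComponentsWithStats(m.astype(np.uint8))
for i in range(1,n):
    if st[i,4]>8:
        q=P[l==i]; print(st[i],q.mean(0).round(4),q.min(0).round(4),q.max(0).round(4))
m=(im.min(2)>150)&(P[...,2]>.03); m[:90]=0;m[145:]=0;m[:,:135]=0;m[:,210:]=0
q=P[m&(P[...,2]>.037)]; print('pot',len(q),(q.min(0)+q.max(0))/2,q.max(0)-q.min(0))
cnt=max(cv2.findContours(m.astype(np.uint8),0,1)[0],key=len); (u,v),r=cv2.minEnclosingCircle(cnt); print(u,v,r,ray('w0',u,v,.04))
for n_,u,v in [('pink',136,124),('orange',213,39),('lone',268,177)]: print(n_,ray('w0',u/1.5,v/1.5,.04))
E
```

```text
rail fit x=a*y+b [0.02861118 0.60998891] 1940 0.044913310976448156 [ 0.60131817 -0.09977468  0.04040534] [0.62046772 0.15305373 0.04734984]
[340 191   8  34 155] [0.5778 0.1537 0.0292] [0.5572 0.1514 0.024 ] [0.6016 0.1578 0.0321]
[149 192   8  33 155] [ 0.5705 -0.085   0.029 ] [ 0.55   -0.0883  0.0242] [ 0.5932 -0.0822  0.0321]
[197 192   7  33 140] [ 0.5719 -0.0252  0.0293] [ 0.5518 -0.0281  0.0242] [ 0.5959 -0.0223  0.0319]
[246 192   5  33 110] [0.5725 0.0346 0.0299] [0.5533 0.0325 0.0254] [0.5957 0.0379 0.0319]
[293 192   6  33 129] [0.5748 0.0941 0.0295] [0.5554 0.0915 0.0244] [0.5986 0.0973 0.0317]
pot 1103 [ 0.44896244 -0.0043499   0.23288074] [0.06390031 0.11157306 0.39173496]
178.45965576171875 117.60662841796875 19.606382369995117 [ 0.45908719 -0.03797393  0.04      ]
pink [ 0.41892288 -0.12891143  0.04      ]
orange [ 0.36531373 -0.06563026  0.04      ]
lone [ 0.45952581 -0.03778881  0.04      ]
```

View pics/w0c.png

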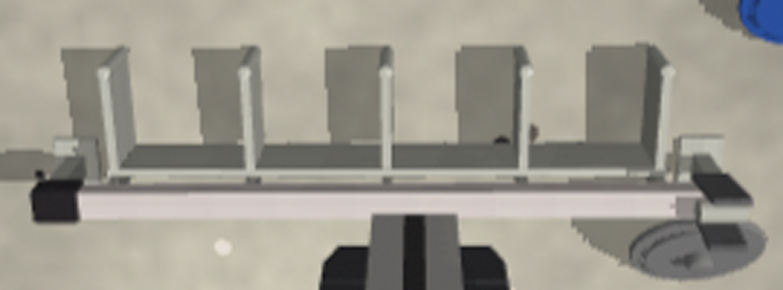

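The rack fit is consistent: dividers are 60 mm apart, the noses are at the expected x, and the rail top is at 0.045. Rack origin ≈ (0.601,0.034), yaw ≈ -1.65°. Touch points are (0.6135,0.1235), (0.612,0.0635) and (0.610,0.0035). The pot is at (0.459,-0.038) and should end at about (0.578,0.0045). Now I'll go above the first touch point.

Emit:
arm_command([
  [40,20,28,0],
  [80,50,56,0],
  [111,90,79,0],
  [111,140,79,0],
  [111,185,79,0],
  [111,215,79,0],
  [111,228,79,0],
  [111,228,79,0],
])

```text
time_s: 2.4
eef_pos: [0.6125, 0.1264, 0.0723]
orientation: [[1.0, -0.001, 0.029], [-0.029, -0.0, 1.0], [-0.001, -1.0, -0.0]]
ft_force: [0.9, -0.1, -0.1]
finger_gap: -0.0002
```

```bash
python3 - <<'E'
from h import *
a,_,s=snap('wrist','w1'); print(s['eef_pos'],s['ft_force'])
cv2.imwrite('pics/w1b.png',cv2.resize(a,None,fx=1.5,fy=1.5))
E
```

```text
[0.61252723 0.12638078 0.07227552] [ 0.91694666 -0.10298837 -0.07290926]
```

View pics/w1b.png

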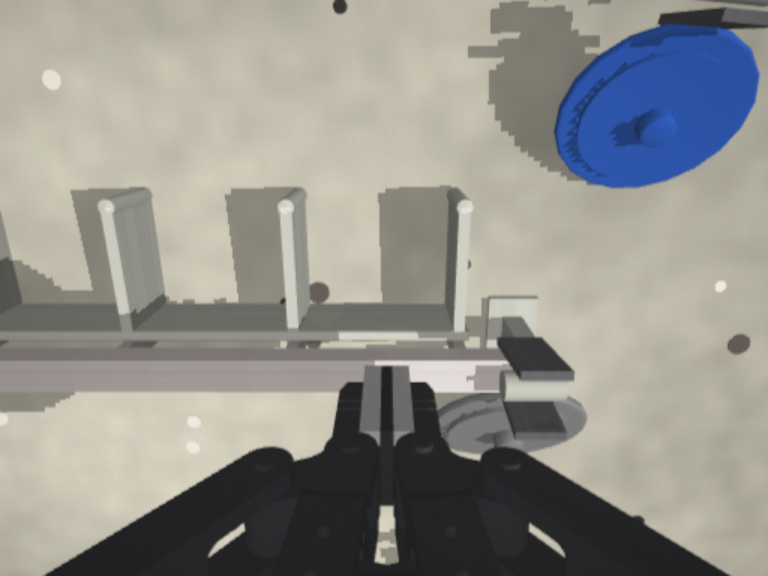

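The fingers are over the first gap next to the clip, about 2–3 mm towards the clip. I'll correct that and descend.

Emit:
arm_command([
  [1,4,-3,0],
  [1,8,-3,0],
  [1,11,-3,0],
  [1,12,-3,0],
  [1,12.5,-3,0],
])

```text
time_s: 3.08
eef_pos: [0.6137, 0.1228, 0.0598]
orientation: [[1.0, -0.0, 0.03], [-0.03, -0.0, 1.0], [-0.0, -1.0, -0.0]]
ft_force: [-0.3, 0.5, -0.5]
finger_gap: -0.0002
```

Emit:
arm_command([
  [0,0.5,0,0],
  [0,1,0,0],
  [0,1.3,0,0],
  [0,1.3,0,0],
])

```text
time_s: 3.58
eef_pos: [0.6138, 0.1227, 0.0591]
orientation: [[1.0, 0.0, 0.03], [-0.03, 0.0, 1.0], [0.0, -1.0, 0.0]]
ft_force: [-4.1, -0.2, 5.5]
finger_gap: 0.0001
```

First touch made: 5.5 N at TCP z 0.0591, so the tip is at 0.045. Next I'll lift, shift one gap and touch again.

Emit:
arm_command([
  [0,-7,0,0],
  [0,-14,0,0],
  [0,-14,-30,0],
  [0,-14,-59.5,0],
  [0,-14,-59.5,0],
  [0,-8,-59.5,0],
  [0,-3,-59.5,0],
  [0,-1,-59.5,0],
  [0,0,-59.5,0],
  [0,0,-59.5,0],
])

```text
time_s: 4.82
eef_pos: [0.6118, 0.0639, 0.0591]
orientation: [[1.0, -0.0, 0.029], [-0.029, 0.0, 1.0], [-0.0, -1.0, 0.0]]
ft_force: [-5.3, 1.3, 8.1]
finger_gap: -0.0001
```

Second touch is good at 8.1 N. Now the third.

Emit:
arm_command([
  [0,-7,0,0],
  [0,-14,0,0],
  [0,-14,-30,0],
  [0,-14,-60,0],
  [0,-14,-60,0],
  [0,-8,-60,0],
  [0,-3,-60,0],
  [0,-1,-60,0],
  [0,0,-60,0],
  [0,0,-60,0],
])

```text
time_s: 6.08
eef_pos: [0.6101, 0.0039, 0.0591]
orientation: [[1.0, -0.0, 0.029], [-0.029, 0.0, 1.0], [-0.0, -1.0, 0.0]]
ft_force: [-5.2, 2.5, 8.8]
finger_gap: -0.0002
```

```bash
python3 - <<'E'
from h import *
a,_,s=snap('wrist','w2'); print(s['eef_pos'],s['ft_force'])
E
```

```text
[0.61007406 0.0038867  0.05908207] [-5.19563877  2.54732596  8.78327389]
```

View pics/w2.png

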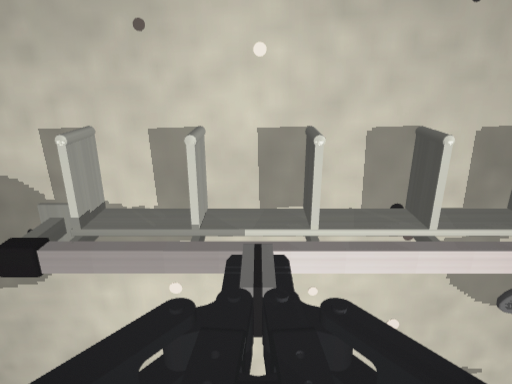

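Third touch is good at 8.8 N. The fingers at u=258 sit midway between dividers u=191 and u=319, and the fourth gap near the cap is untouched. Before pushing I'll check the finger's profile from the depth image.

Emit:
arm_command([
  [0,-10,0,0],
  [0,-25,0,0],
  [0,-60,0,0],
  [0,-110,0,0],
  [0,-110,0,0],
])

```text
time_s: 6.75
eef_pos: [0.6118, 0.0033, 0.1737]
orientation: [[1.0, 0.008, 0.03], [-0.03, -0.0, 1.0], [0.008, -1.0, -0.0]]
ft_force: [1.0, 0.3, -0.4]
finger_gap: -0.0
```

```bash
python3 - <<'E'
from h import *
a,_,s=snap('wrist','w3'); P=cloud('wrist','w3')
print(s['eef_pos'],s['ft_force'])
T=(P-s['eef_pos'])@s['orientation']*1000
m=(np.load('pics/w3.npz')['d']>0)&(T[...,1]<20)
for y in range(-60,20,5):
    q=T[m&(T[...,1]>=y)&(T[...,1]<y+5)]
    if len(q): print(y,len(q),'x',q[:,0].min().round(1),q[:,0].max().round(1),'z',q[:,2].min().round(1),q[:,2].max().round(1))
im=a; P=cloud('wrist','w3')
cv2.imwrite('pics/w3b.png',cv2.resize(a,None,fx=1.5,fy=1.5))
E
```

```text
[0.61181863 0.00325856 0.17373266] [ 0.97573825  0.29630206 -0.42927752]
-60 4324 x -18.3 -1.6 z -52.1 53.3
-55 3096 x -18.1 0.4 z -48.2 50.1
-50 2521 x -16.1 9.7 z -44.1 45.6
-45 5290 x -14.2 10.8 z -39.7 41.0
-40 2546 x -14.8 12.6 z -36.0 36.5
-35 1764 x -14.6 12.9 z -31.6 32.6
-30 555 x -14.0 8.2 z -20.8 21.9
-25 714 x -12.3 11.3 z -12.6 10.3
-20 442 x -11.9 -6.1 z -13.1 14.2
-15 484 x -11.8 -6.0 z -13.0 14.0
-10 435 x -11.8 -6.0 z -13.1 14.0
-5 390 x -12.0 -5.7 z -12.9 14.1
0 340 x -11.8 -6.2 z -13.0 14.1
5 211 x -11.8 -6.4 z -11.2 12.7
10 14 x -10.8 -10.3 z -6.0 6.2
```

View pics/w3b.png

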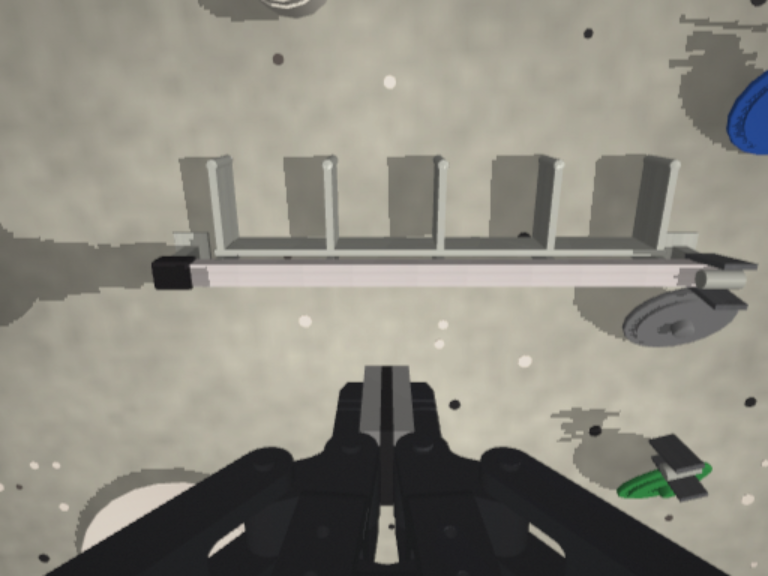

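The finger is a uniform ±14 mm by ±11 mm from 5 mm above the tip to about 39 mm above it. With the tip at 8 mm, contact stays on a flat vertical face. Now I'll move beside the pot, on its -y side.

Emit:
arm_command([
  [-45,0,-28,0],
  [-95,0,-58,0],
  [-140,0,-86,0],
  [-150,0,-92,0],
  [-150,50,-92,0],
  [-150,90,-92,0],
  [-150,110,-92,0],
  [-150,110,-92,0],
])

```text
time_s: 7.8
eef_pos: [0.457, -0.0838, 0.0571]
orientation: [[1.0, -0.003, 0.029], [-0.029, 0.001, 1.0], [-0.003, -1.0, 0.001]]
ft_force: [0.4, 0.4, -0.1]
finger_gap: -0.0002
```

```bash
python3 - <<'E'
from h import *
a,_,s=snap('wrist','w4'); snap('top','t4'); print(s['eef_pos'],s['orientation'])
cv2.imwrite('pics/w4b.png',cv2.resize(a,None,fx=1.5,fy=1.5))
E
```

```text
[ 0.45703874 -0.08381664  0.05713107] [[ 9.99563685e-01 -3.11042918e-03  2.93728501e-02]
 [-2.93703372e-02  8.50535971e-04  9.99568237e-01]
 [-3.13406888e-03 -9.99994801e-01  7.58810516e-04]]
```

View pics/w4b.png

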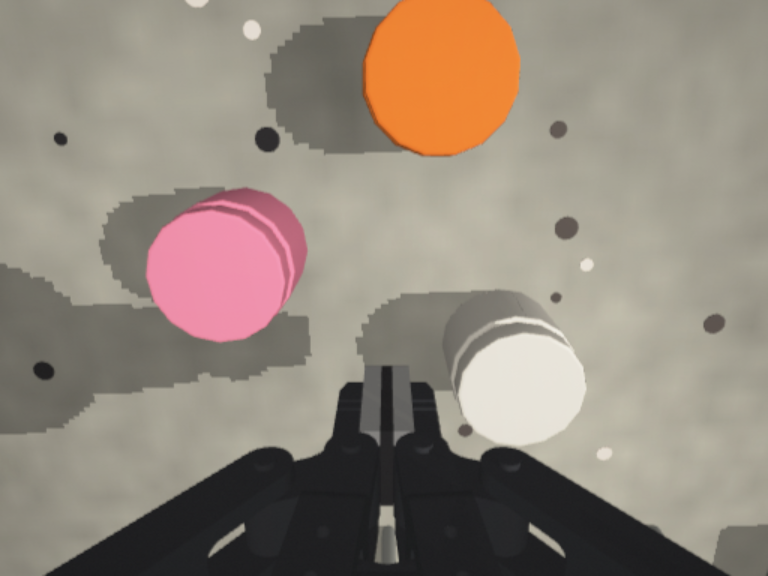

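The lone white pot's lid is at (522,388), clear to the right of the fingers. Pink is at (218,275) and orange at (442,75), both well clear.

```bash
python3 - <<'E'
from h import *
print(ray('w4',348,258.5,.04), ray('w4',145.5,183,.04), ray('w4',294,49,.04))
E
```

```text
[ 0.45893456 -0.03965425  0.04      ] [ 0.41807049 -0.13212511  0.04      ] [ 0.36459057 -0.06611461  0.04      ]
```

Emit:
arm_command([
  [2,12,0,0],
  [2,24,0,0],
  [2,32,0,0],
  [2,35,0,0],
  [2,35,0,0],
])

```text
time_s: 8.52
eef_pos: [0.4595, -0.0843, 0.0234]
orientation: [[1.0, -0.0, 0.03], [-0.03, 0.0, 1.0], [-0.0, -1.0, 0.0]]
ft_force: [-0.3, 0.5, -0.2]
finger_gap: 0.0001
```

Emit:
arm_command([
  [0,0,3,0],
  [0,0,6,0],
  [0,0,9,0],
  [0,0,12,0],
  [0,0,15,0],
  [0,0,18,0],
  [0,0,21,0],
  [0,0,24,0],
  [0,0,26,0],
  [0,0,26,0],
])

```text
time_s: 9.78
eef_pos: [0.4602, -0.0581, 0.0234]
orientation: [[1.0, -0.0, 0.029], [-0.029, 0.0, 1.0], [-0.0, -1.0, 0.0]]
ft_force: [-0.4, 0.3, 0.2]
finger_gap: -0.0
```

```bash
python3 - <<'E'
from h import *
a,_,s=snap('wrist','w5'); print(s['eef_pos'],s['ft_force'])
P=cloud('wrist','w5')
m=(a.min(2)>140)&(P[...,2]>.034)&(P[...,2]<.046)&(P[...,0]<.52)
n,l,st,c=cv2.connectedComponentsWithStats(m.astype(np.uint8)); i=1+st[1:,4].argmax(); q=P[l==i]
print(c[i],ray('w5',*c[i],.04),(q.min(0)+q.max(0))/2,q.max(0)-q.min(0))
E
```

```text
[ 0.46021833 -0.05814364  0.02344407] [-0.39847215  0.30715014  0.20068303]
[ 57.1101409  197.81722564] [ 0.41554491 -0.12611499  0.04      ] [ 0.41704816 -0.12683883  0.04014137] [0.03600464 0.02807071 0.0043022 ]
```

View pics/w5.png

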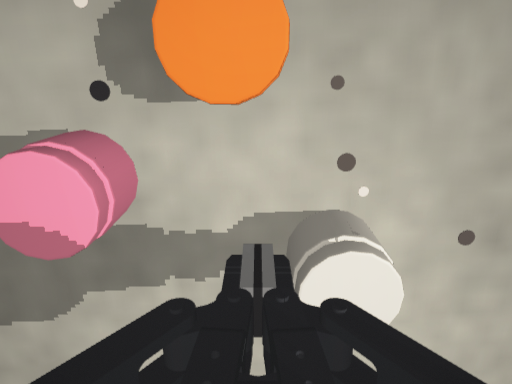

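The pot (lid about (350,298)) is being pushed upright by the finger face, and the other pots are untouched. I'll continue about 30 mm.

Emit:
arm_command([
  [0,0,4,0],
  [0,0,8,0],
  [0,0,12,0],
  [0,0,16,0],
  [0,0,20,0],
  [0,0,24,0],
  [0,0,27,0],
  [0,0,29,0],
  [0,0,30,0],
  [0,0,30,0],
])

```text
time_s: 11.08
eef_pos: [0.4612, -0.0283, 0.0235]
orientation: [[1.0, -0.0, 0.03], [-0.03, 0.0, 1.0], [-0.0, -1.0, 0.0]]
ft_force: [0.3, -1.1, -0.2]
finger_gap: -0.0003
```

```bash
python3 - <<'E'
from h import *
a,_,s=snap('wrist','w6'); print(s['eef_pos'],s['ft_force']); t,_,_=snap('top','t6')
cv2.imwrite('pics/t6c.png',cv2.resize(t[160:290,190:330],None,fx=4,fy=4,interpolation=cv2.INTER_CUBIC))
E
```

```text
[ 0.46117362 -0.02828515  0.02348603] [ 0.28695754 -1.07128059 -0.22911309]
```

View pics/w6.png

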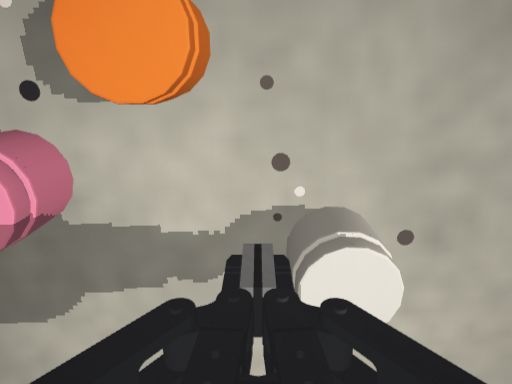

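View pics/t6c.png

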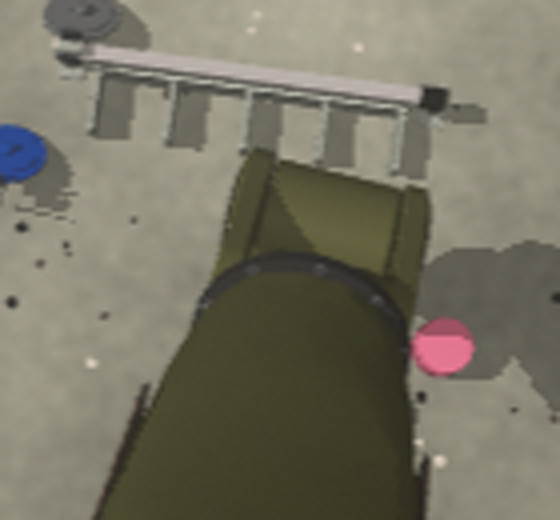

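The pot stayed upright and moved with the finger. I'll back off, rise, go behind the pot and measure it.

Emit:
arm_command([
  [0,0,-6,0],
  [0,0,-12,0],
  [0,-20,-12,0],
  [0,-60,-12,0],
  [0,-100,-12,0],
  [-30,-110,12,0],
  [-60,-110,35,0],
  [-60,-110,35,0],
  [-60,-110,35,0],
])

```text
time_s: 12.3
eef_pos: [0.4027, 0.0081, 0.1337]
orientation: [[1.0, 0.001, 0.03], [-0.03, -0.0, 1.0], [0.001, -1.0, -0.0]]
ft_force: [0.1, -0.4, 0.3]
finger_gap: -0.0004
```

```bash
python3 - <<'E'
from h import *
a,_,s=snap('wrist','w7'); print(s['eef_pos'],s['orientation']); snap('scene','s7')
E
```

```text
[0.40272329 0.00807244 0.13372016] [[ 9.99557556e-01  7.61097801e-04  2.97340512e-02]
 [-2.97339796e-02 -1.05112010e-04  9.99557842e-01]
 [ 7.63886682e-04 -9.99999705e-01 -8.24350377e-05]]
```

View pics/w7.png

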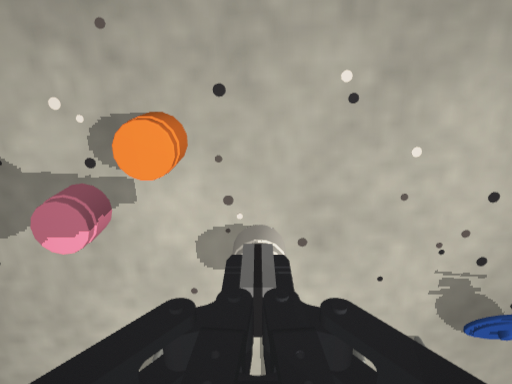

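View pics/s7.png

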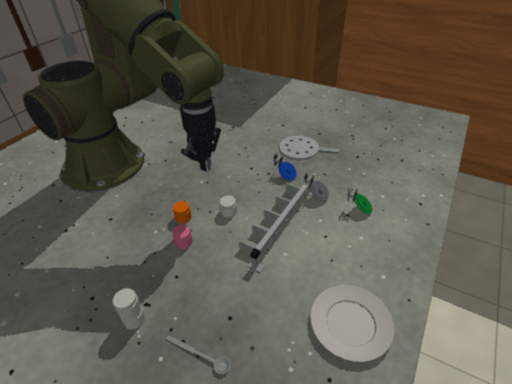

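The pot's visible rim in the wrist view is centred at u≈259 against the finger at 258, so it's laterally aligned. The scene view shows it upright at (228,206). I'll cross-check with the scene depth.

```bash
python3 - <<'E'
from h import *
for t in ('s0','s7'):
    P=cloud('scene',t); im=cv2.imread(f'pics/{t}.png')
    m=(P[...,2]>.036)&(P[...,2]<.046)&(P[...,0]>.42)&(P[...,0]<.52)&(abs(P[...,1])<.08)
    q=P[m]; print(t,len(q),(q.min(0)+q.max(0))/2,q.max(0)-q.min(0))
    # rail same camera
    for lo,hi in((-.10,.15),):
        m=(P[...,2]>.041)&(P[...,2]<.049)&(P[...,0]>.58)&(P[...,0]<.64)&(P[...,1]>-.1)&(P[...,1]<.15); q=P[m]; print(np.polyfit(q[:,1],q[:,0],1),np.median(q[:,2]))
    m=(P[...,2]>.022)&(P[...,2]<.033)&(P[...,0]>.545)&(P[...,0]<.56)&(P[...,1]>-.1)&(P[...,1]<.17)
    n,l,st,c=cv2.connectedComponentsWithStats(m.astype(np.uint8))
    for i in range(1,n): 
        if st[i,4]>3: print('nose',P[l==i].mean(0))
E
```

```text
s0 164 [ 0.46276725 -0.04094365  0.0393816 ] [0.0428614  0.04109453 0.00674257]
[0.031238   0.61270036] 0.045150343382415914
nose [0.55826504 0.0328727  0.02819556]
nose [ 0.55692362 -0.02708992  0.02742095]
nose [ 0.55593964 -0.08741159  0.02819792]
s7 151 [0.46167779 0.00604281 0.03945256] [0.04111912 0.04148553 0.00658705]
[0.03237072 0.61274996] 0.045160433339544226
nose [0.55817832 0.03251868 0.02888963]
nose [ 0.5576043  -0.02742052  0.0282789 ]
nose [ 0.5553566  -0.08762296  0.02779254]
```

In the scene-camera frame the pot (y=0.0060) lies on the gap's centre line (0.0057 expected). Now I'll descend behind it.

Emit:
arm_command([
  [0,40,1,0],
  [0,80,1,0],
  [0,100,1,0],
  [0,108,1,0],
  [0,110,1,0],
  [0,110,1,0],
])

```text
time_s: 13.15
eef_pos: [0.4027, 0.0093, 0.024]
orientation: [[1.0, 0.001, 0.03], [-0.03, -0.0, 1.0], [0.001, -1.0, -0.0]]
ft_force: [-0.3, -0.5, 0.6]
finger_gap: 0.0001
```

Emit:
arm_command([
  [8,0,0,0],
  [16,0,0,0],
  [22,0,0,0],
  [27,0,0,0],
  [32,0,0,0],
  [38,0,0,0],
  [44,0,0,0],
  [50,0,0,0],
  [54,0,0,0],
  [56,0,0,0],
])

```text
time_s: 14.4
eef_pos: [0.4584, 0.0078, 0.0235]
orientation: [[1.0, -0.0, 0.03], [-0.03, 0.0, 1.0], [-0.0, -1.0, 0.0]]
ft_force: [0.1, -0.3, 0.1]
finger_gap: 0.0003
```

Emit:
arm_command([
  [4,0,0,0],
  [9,0,0,0],
  [14,0,0,0],
  [19,0,0,0],
  [23,0,0,0],
  [26,0,0,0],
  [28,0,0,0],
  [28,0,0,0],
])

```text
time_s: 15.4
eef_pos: [0.4863, 0.007, 0.0235]
orientation: [[1.0, 0.0, 0.03], [-0.03, -0.0, 1.0], [0.0, -1.0, -0.0]]
ft_force: [0.6, 0.4, 0.3]
finger_gap: -0.0003
```

```bash
python3 - <<'E'
from h import *
a,_,s=snap('wrist','w8'); print(s['eef_pos'],s['ft_force']); t,_,_=snap('scene','s8')
cv2.imwrite('pics/s8c.png',cv2.resize(t[130:290,160:380],None,fx=3.5,fy=3.5,interpolation=cv2.INTER_CUBIC))
P=cloud('scene','s8')
m=(P[...,2]>.036)&(P[...,2]<.046)&(P[...,0]>s['eef_pos'][0]+.016)&(P[...,0]<.59)&(abs(P[...,1])<.05)
q=P[m]; print(len(q),(q.min(0)+q.max(0))/2,q.max(0)-q.min(0))
E
```

```text
[0.48632674 0.00695044 0.0234742 ] [0.57952114 0.40549428 0.28511334]
153 [0.52226607 0.004835   0.03936236] [0.03962027 0.04064008 0.00621759]
```

View pics/s8c.png

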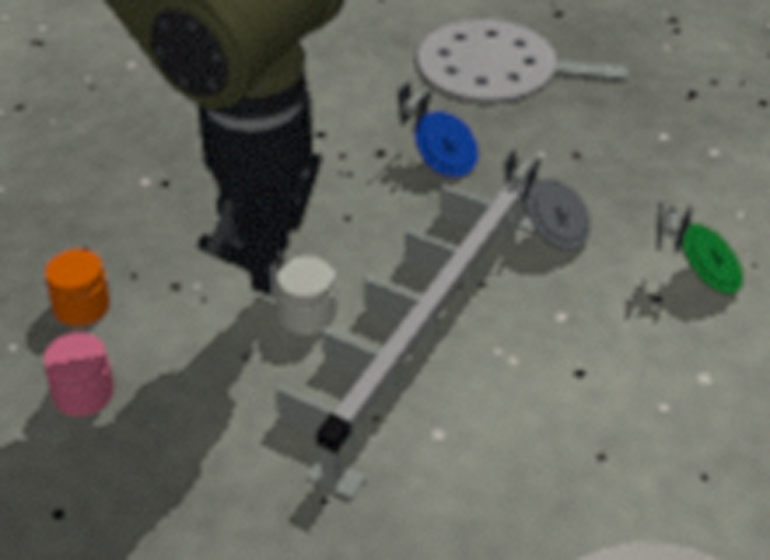

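The pot stands upright in front of the third gap (crop (305,290)), within about 1 mm of the centre line. I'll continue into the gap.

Emit:
arm_command([
  [4,0,0,0],
  [9,0,0,0],
  [14,0,0,0],
  [19,0,0,0],
  [24,0,0,0],
  [29,0,0,0],
  [34,0,0,0],
  [38,0,0,0],
  [40,0,0,0],
  [40,0,0,0],
])

```text
time_s: 16.75
eef_pos: [0.5263, 0.0058, 0.0235]
orientation: [[1.0, 0.0, 0.03], [-0.03, 0.0, 1.0], [0.0, -1.0, 0.0]]
ft_force: [0.1, -0.3, 0.7]
finger_gap: -0.0001
```

Emit:
arm_command([
  [3,0,0,0],
  [6,0,0,0],
  [9,0,0,0],
  [11,0,0,0],
  [13,0,0,0],
  [14,0,0,0],
  [15,0,0,0],
  [15,0,0,0],
])

```text
time_s: 17.75
eef_pos: [0.5413, 0.0053, 0.0235]
orientation: [[1.0, 0.0, 0.03], [-0.03, -0.0, 1.0], [0.0, -1.0, -0.0]]
ft_force: [-0.0, 0.1, -0.5]
finger_gap: -0.0003
```

```bash
python3 - <<'E'
from h import *
a,_,s=snap('wrist','w9'); print(s['eef_pos'],s['ft_force']); t,_,_=snap('scene','s9')
cv2.imwrite('pics/s9c.png',cv2.resize(t[150:260,220:350],None,fx=5,fy=5,interpolation=cv2.INTER_CUBIC))
P=cloud('scene','s9')
m=(P[...,2]>.036)&(P[...,2]<.042)&(P[...,0]>s['eef_pos'][0]+.014)&(P[...,0]<.598)&(abs(P[...,1])<.04)
q=P[m]; print(len(q),(q.min(0)+q.max(0))/2,q.max(0)-q.min(0))
E
```

```text
[0.541298   0.00532675 0.02350356] [-0.02494202  0.14333478 -0.53121486]
161 [0.57648789 0.00384768 0.0389663 ] [0.03974934 0.04187605 0.00557813]
```

View pics/s9c.png

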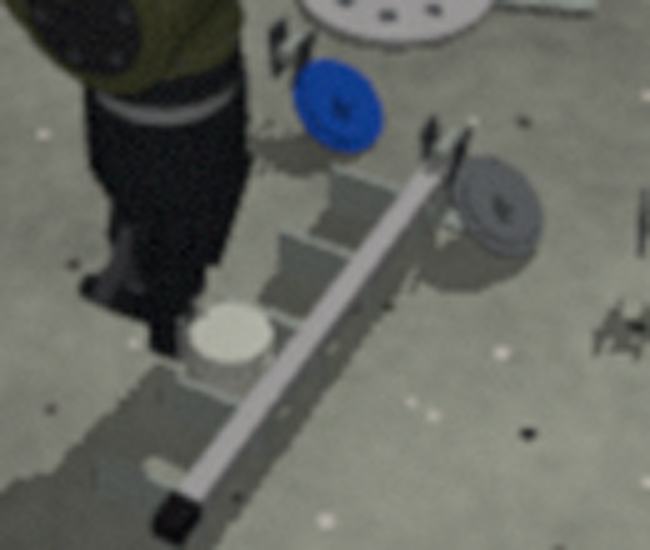

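The pot is in the third gap and nearly home, with no stop force yet. I'll creep on until contact.

Emit:
arm_command([
  [0.7,0,0,0],
  [1.4,0,0,0],
  [2,0,0,0],
  [2,0,0,0],
])

```text
time_s: 18.35
eef_pos: [0.5433, 0.0053, 0.0235]
orientation: [[1.0, 0.0, 0.03], [-0.03, 0.0, 1.0], [0.0, -1.0, 0.0]]
ft_force: [-1.1, -0.7, -0.1]
finger_gap: 0.0003
```

Emit:
arm_command([
  [0.5,0,0,0],
  [1,0,0,0],
  [1,0,0,0],
])

```text
time_s: 18.73
eef_pos: [0.5443, 0.0052, 0.0235]
orientation: [[1.0, 0.0, 0.03], [-0.03, -0.0, 1.0], [0.0, -1.0, -0.0]]
ft_force: [0.2, -0.1, 0.3]
finger_gap: -0.0
```

Emit:
arm_command([
  [0.5,0,0,0],
  [1,0,0,0],
  [1,0,0,0],
])

```text
time_s: 19.1
eef_pos: [0.5453, 0.0052, 0.0235]
orientation: [[1.0, 0.0, 0.03], [-0.03, 0.0, 1.0], [0.0, -1.0, 0.0]]
ft_force: [1.2, 0.7, 0.7]
finger_gap: 0.0003
```

Emit:
arm_command([
  [0.4,0,0,0],
  [0.8,0,0,0],
  [0.8,0,0,0],
])

```text
time_s: 19.48
eef_pos: [0.5461, 0.0052, 0.0235]
orientation: [[1.0, 0.0, 0.03], [-0.03, 0.0, 1.0], [0.0, -1.0, 0.0]]
ft_force: [0.6, 0.3, -0.4]
finger_gap: -0.0004
```

Emit:
arm_command([
  [0.4,0,0,0],
  [0.8,0,0,0],
  [0.8,0,0,0],
])

```text
time_s: 19.85
eef_pos: [0.5465, 0.0052, 0.0234]
orientation: [[1.0, -0.001, 0.03], [-0.03, 0.0, 1.0], [-0.001, -1.0, 0.0]]
ft_force: [-3.8, 0.5, 3.3]
finger_gap: -0.0002
```

The stop plate is reached: -3.8 N and the arm lags its target. I'll retreat straight back, then up and away.

Emit:
arm_command([
  [-1,0,0,0],
  [-4,0,0,0],
  [-15,0,0,0],
  [-35,0,0,0],
  [-60,0,0,0],
  [-60,-40,0,0],
  [-60,-100,0,0],
  [-60,-150,0,0],
  [-60,-200,0,0],
  [-60,-200,0,0],
])

```text
time_s: 21.1
eef_pos: [0.4875, 0.0069, 0.2269]
orientation: [[1.0, 0.007, 0.03], [-0.03, -0.0, 1.0], [0.007, -1.0, -0.0]]
ft_force: [0.7, -0.2, -0.8]
finger_gap: -0.0
```

```bash
python3 - <<'E'
from h import *
a,_,s=snap('wrist','w10'); print(s['time_s'],s['eef_pos'],s['ft_force']); t,_,_=snap('scene','s10')
cv2.imwrite('pics/w10b.png',cv2.resize(a,None,fx=1.5,fy=1.5))
cv2.imwrite('pics/s10b.png',cv2.resize(t,None,fx=1.5,fy=1.5))
P=cloud('wrist','w10')
O=np.array([.6009,.0338]); X=np.array([.9996,-.0286]); Y=np.array([.0286,.9996])
m=(P[...,2]>.037)&(P[...,2]<.043)&(P[...,0]>.55)&(P[...,0]<.599)&(abs(P[...,1]-.005)<.03)
q=P[m]; r=np.stack([(q[:,:2]-O)@X,(q[:,:2]-O)@Y],1); print(len(q),(r.min(0)+r.max(0))/2,r.max(0)-r.min(0),q[:,2].mean(),np.linalg.lstsq(np.c_[r-r.mean(0),np.ones(len(r))],q[:,2],rcond=None)[0])
E
```

```text
21.1 [0.48749174 0.00690877 0.2268751 ] [ 0.70248729 -0.24706857 -0.83292676]
394 [-0.02983443 -0.02901977] [0.02506174 0.03964508] 0.03978744687935412 [0.02558832 0.00255067 0.03978745]
```

View pics/w10b.png

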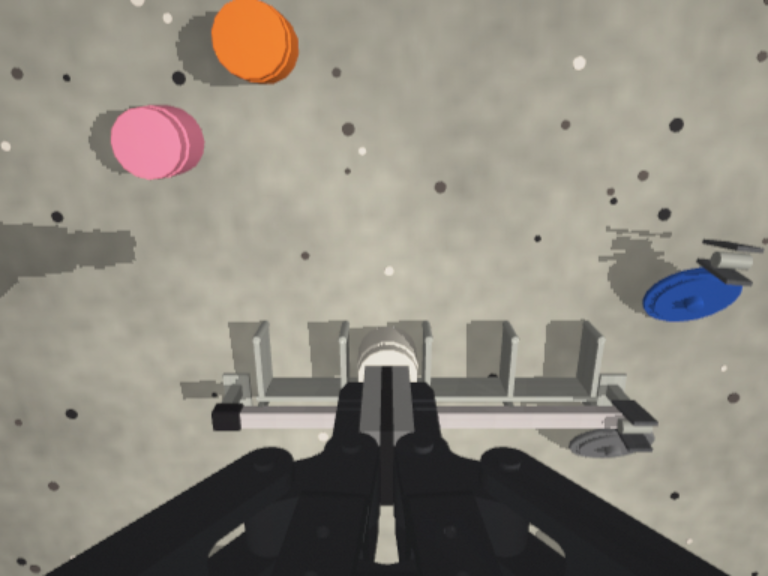

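View pics/s10b.png

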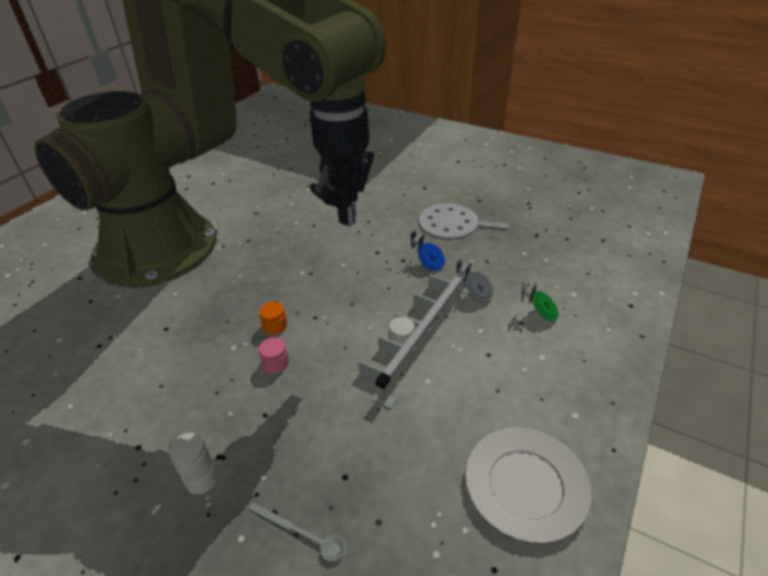

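The pot looks home in the third gap and upright (1.5x wrist view (388,355), third from the clip). Its far side is hidden by the fingers, so I'll move aside for one clear check.

Emit:
arm_command([
  [0,0,45,0],
  [0,0,90,0],
  [0,0,120,0],
  [0,0,120,0],
  [0,0,120,0],
])

```text
time_s: 21.82
eef_pos: [0.49, 0.1263, 0.2224]
orientation: [[1.0, -0.002, 0.03], [-0.03, -0.0, 1.0], [-0.002, -1.0, -0.001]]
ft_force: [0.2, -0.4, 0.0]
finger_gap: -0.0004
```

```bash
python3 - <<'E'
from h import *
a,_,s=snap('wrist','w11'); print(s['time_s'],s['eef_pos'],s['ft_force'])
cv2.imwrite('pics/w11c.png',cv2.resize(a[190:300,20:290],None,fx=2.9,fy=2.9,interpolation=cv2.INTER_CUBIC))
P=cloud('wrist','w11')
m=(P[...,2]>.0415)&(P[...,2]<.049)&(P[...,0]>.6)&(P[...,0]<.625)&(P[...,1]>-.09)&(P[...,1]<.06)
q=P[m]; A=np.polyfit(q[:,1],q[:,0],1); print(A,len(q))
m=(P[...,2]>.036)&(P[...,2]<.0415)&(P[...,0]>.55)&(P[...,0]<.602)&(abs(P[...,1]-.005)<.03)
q=P[m]; c=(q.min(0)+q.max(0))/2; print(len(q),c,q.max(0)-q.min(0),'rail-pot x',np.polyval(A,c[1])-c[0])
print(np.linalg.lstsq(np.c_[q[:,:2]-q[:,:2].mean(0),np.ones(len(q))],q[:,2],rcond=None)[0])
E
```

```text
21.825 [0.48998071 0.12630199 0.22243008] [ 0.20567375 -0.38803453  0.04846497]
[0.02928736 0.60967329] 1645
1188 [0.57860847 0.00561332 0.03876481] [0.04181221 0.04142716 0.00545903] rail-pot x 0.031229210819814446
[ 0.01142747 -0.00844917  0.03978334]
```

View pics/w11c.png

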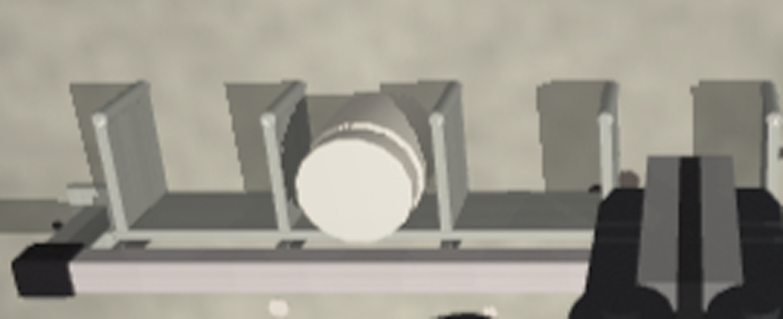

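The pot centre is 31 mm in front of the rail's middle (32 expected), its lid is level at 0.040 m, and it sits between its dividers in the third gap. Handing in.

```bash
python3 - <<'E'
from h import *
print(workorder.job_done())
E
```

```text
the job is handed in; nothing more can be done
None
```

The lone white pot is in the third gap, upright against the stop plate, and the job was handed in at about 22 s. I never went near the rail at the fourth gap.

- **Counting:** with closed fingers I touched the rail top behind the first, second and third gaps, counting from the clip with the grey lid. Contact forces were 5.5, 8.1 and 8.8 N, each at a tip height of 45 mm.
- **Push:** I slid the pot sideways onto the gap's centre line, then forward until the stop plate pushed back with about 4 N, then backed off straight.
- **Last checks:** the pot centre measured 31 mm in front of the rail's middle, against 32 mm expected, and the lid was level at 40 mm. The gripper is clear of everything. The other pots, spoon, diffuser and clips looked undisturbed in the last pictures; I compared these by eye only.
- **Disagreements:** camera estimates differed by 2–4 mm between views, within calibration. The stop was reached 2–3 mm later than I had calculated. One automatic measurement during the sideways push picked the pink pot instead, so I discarded it and checked that step by eye.

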